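Fit the recessed chuck to the spin coater and load a lens blank

ROBOT

A 6-joint arm with a two-finger parallel gripper is mounted at the origin on a cart in front of the work surface, level with it; the furniture and walls round the work are solid. World frame = base frame: x ahead of the robot, y to its left, z up, the work surface at z = 0. Lengths are in m, angles in rad, forces in N, time in s.
With the tool pointing down it reaches from about 0.35 to 0.975 m from the base axis. Payload 4.9 kg.
Tool frame: the origin (TCP) lies between the finger pads; the fingertips stand 11 mm ahead of it and the grasp point (between the pads) lies 8 mm behind it; z points along the fingers, y is the line along which they close (so a half turn about z gives the same grasp; the last joint's range is limited). The gripper opens to 85 mm and grips with 20 to 120 N. Pads are 22 mm wide; open, the fingers measure 114 mm over their backs; the gripper's body (76 mm by 85 mm) begins 54 mm behind the grasp point. The pads swing forward as they close: fully open they stand 13 mm farther back than shut.
Start: joints at [1.183, 0.053, 1.613, -0, 1.476, -0.119], TCP at [0.166, 0.603, 0.242] pointing down, gripper open.
Joint ranges: [-3.01, 3.01], [-1.01, 2.22], [0.06, 2.58], [-1.02, 4.17], [0.09, 2.62], [-3.14, 3.14]. Speed limits (rad/s): [2.57, 2.57, 3.14, 3.14, 3.14, 3.14].

INTERFACE

Orientations are given as a unit quaternion [w, x, y, z].
In Python, from rig import ctrl, imaging gives the robot as it stands (ctrl), with the cameras (imaging).
- The arm moves only by the tool creep_tool, called after "Request:" in YAML: its name, and indented under it one key for each argument. Schema: {"type":"object","properties":{"moves":{"type":"array","items":{"type":"number"},"minItems":4,"maxItems":48},"finger_gap":{"type":"number"},"clamp_n":{"type":"number"},"only":{"type":"string"},"quiet":{"type":"boolean"},"lines":{"type":"string"}},"required":["moves"],"additionalProperties":false}. moves is one flat list of numbers that holds 1 to 12 rows one after another, with no inner brackets; each row has 4 numbers: dx, dy, dz in m, then a turn about the tool's z in rad; each row is the pose to reach, as a shift and turn from the pose commanded when the call began, along the tool's axes at that moment; what a row does not reach only later rows make up. A row lasts 1/12 s, in which the tool goes at most 0.0417 m and 0.125 rad, less where a joint would pass 70% of its speed; a pose out of reach is approached as far as the arm can. finger_gap is the finger opening in m, set as the call begins (left out keeps the last). The fingers move at their own pace and stop on an object; clamp_n is the grip in N (left out, the last holds). Time passes only in rows, so rows that do not move let the fingers close. The tool returns the time, the measured TCP pose, the force, the opening and the grip force at its end. only (a regular expression) keeps the lines of the reply that match it, lines (a string "A,B") keeps lines A to B, and quiet returns only ok. Input that does not fit is refused with a message, and nothing moves.
- ctrl.sense(): the state, without advancing time (a new reading comes with each control period).
- imaging.capture(name): name is "scene" or "top"; returns a dict with "image" (384x512x3 uint8, blue, green, red), "mtx" (3x3 intrinsics, pixels), "R" (3x3) and "t" (3): a world point X has camera coordinates R X + t. Camera axes: x right, y down, z forward; pixel columns grow to the right and rows downward; lengths in m; the calibration is good to about 2 mm. A picture is of the moment at which its call begins. There is no depth.
- ctrl.sign_off(): hands the job in; it is judged then, once.
The state is a dict: "time": time; "qpos": joint angles; "joint_velocities": joint speeds; "effort": joint torques, N m; "tool_pos": TCP position; "eef_rot": TCP orientation; "wrist_force": force on the tool from outside, world axes, zero at the start; "wrist_torque": the same for the moment, N m; "opening": finger opening in m; "grasp_force": force on a finger pad.
Only numpy, scipy, OpenCV 4.12 (cv2) and the standard library are available. Lean on these libraries where they do the work, as an engineer would, in place of code of your own. Each camera call takes 0.05 s, during which the arm holds its last target. There are 200 camera calls.

TASK

Set up the spin coater: take the chuck whose recess fits the glass lens blank out of the grey rack, put its tapered shank into the coater's spindle and turn it until its slot drops over the two drive dogs and its flange sits fully home on the spindle's face. Then lay the blank flat in the chuck's recess, gently and without dropping it, and leave the other chuck in the rack.

Things in the scene. Friction and masses are not known exactly. Their poses are not given: they have to be found in the camera images.
- chuck: Metal chuck to fit, 0.18-0.35 kg, shank down in a rack hole. Origin: centre of its flange's underside (rests on the rack deck, or on the spindle face when home), z up its axis. Top plate 60 mm across, 9-22 mm above origin: grip its rim, at any angle. Flange 44 mm across, 0-9 mm. Shank below: 26 mm long, tapers 24 to 16 mm. A slot 9 wide, 5 deep crosses the flange's underside along x.
- recess (a point): Centre of the floor of the fitting chuck's recess, 18 mm above the chuck's origin, same axes. The recess is round, 43 mm across and 4 mm deep, open at the top of the chuck's plate.
- spare_chuck: The other chuck, same outside, origin and axes, but its recess is only 27 mm across. It stands in the rack's other hole and stays there.
- rack: Grey plastic rack, 74 (x) x 190 (y) x 36 mm, fixed. Origin: centre of its underside, z up. Two holes 26 mm across, 50 mm either side of the centre along y, hold the chucks; which chuck is in which varies. Plates of the two chucks are 40 mm apart, so close the fingers along the rack's x.
- blank: Round lens blank of pale translucent glass, 40 mm across, 11 mm thick, 35 g, flat on a black rubber mat 3 mm thick. Origin: centre of its underside, z up. In the recess it stands 7 mm above the chuck's top, so grip it by its upper half.
- coater: Spin coater, fixed: white bench unit 210 x 190 x 70 mm, control panel at the front, steel splash bowl 176 mm across on top, its rim 4 mm below the spindle face. Origin: on the worktop under the spindle axis; x to its rear, y to its left, z up. The dark steel spindle nose, 48 mm across, stands in the bowl; its upward taper bore takes the shank with 0.8 mm play all round.
- nose (a point): Centre of the spindle face, 102 mm above the worktop; axes of the coater, does not turn with the spindle. Two dogs 6 mm wide stand 5 mm above the face, 15-22 mm from the axis. Their line starts anywhere within 43 deg of the coater's y; the angle is not reported. The spindle turns only above 0.4 N m. A chuck off the slot rides 5 mm high on the dogs; within about 4 deg it sinks home.

How it is judged:
On the way, in this order (a step that is already met when the one before it is completed fails the run):
1. the chuck is fully home in the spindle, slot over the dogs (z of chuck in the frame of nose below 0.002 m and horizontal distance between chuck and nose below 0.0025 m and angle between chuck's own z axis and vertical below 0.05 rad), for 0.2 s.
2. the blank lies in the chuck's recess (z of blank in the frame of chuck between 0.015 and 0.0198 m and horizontal distance between blank and chuck below 0.003 m), for 0.2 s.
At the end, for the whole second after the job is handed in: Chuck flange within 2 mm of the spindle face, 2.5 mm of its axis, upright to 0.05 rad; blank in the recess, within 1.8 mm of its floor, 3 mm of the chuck axis, flat to 0.06 rad; both at rest; the other chuck still in the rack (moved under 20 mm) (all of step 1 and all of step 2 and angle between blank's own z axis and vertical below 0.06 rad and linear speed of each of blank, chuck below 0.02 m/s and distance of spare_chuck from where it was at the start of the episode below 0.02 m); the robot touches nothing.
It fails at once if the blank is dropped from more than about 10 mm (linear speed of blank above 0.45 m/s and contact force between the fingers and blank below 0.05 N).
It fails at once if the blank is pressed hard onto the chuck (over 40 N) (contact force between blank and chuck above 40 N).
It fails at once if the other chuck is pulled out of the rack or knocked about (distance of spare_chuck from where it was at the start of the episode above 0.02 m).
It also fails if it takes over 64 s, if anything falls off the work surface, if the arm or the gripper's body presses on something with over 40 N, if the wrist force passes 120 N, or if a joint passes its speed limit or range.

## Working session

There is one attempt and no reset: what is moved stays moved. The work goes in short steps, Python scripts to look and compute and a tool call to move; the robot and the scene stay as the last step left them, time stands still between calls to the robot, and variables do not carry over. Pictures are saved under pics/ and viewed, at most 10 in all, crops included, and the job is handed in when it is done.

```bash
ls; mkdir -p pics
```

Create h.py:
```python
import numpy as np, cv2
from rig import ctrl, imaging
def ray(c,uv):
    p=cv2.undistortPoints(np.array([[uv]],float),c["mtx"],None)[0,0]
    R=np.array(c["R"]);return -R.T@np.array(c["t"]),R.T@np.array([p[0],p[1],1])
def onz(c,uv,z):
    o,d=ray(c,uv);return o+d*(z-o[2])/d[2]
def proj(c,X):
    return cv2.projectPoints(np.array(X,float).reshape(-1,3),cv2.Rodrigues(np.array(c["R"]))[0],np.array(c["t"],float),np.array(c["mtx"]),None)[0][:,0]
```

Run:
```python
from h import *
for n in("scene","top"):
    c=imaging.capture(n);cv2.imwrite(f"pics/{n}0.png",c["image"]);np.savez(f"{n}0.npz",**{k:c[k] for k in("image","mtx","R","t")})
    R=np.array(c["R"]);print(n,-R.T@c["t"],R[2],np.array(c["mtx"])[0,0])
print(ctrl.sense())
```

```text
pics
rig.py
scene [-0.19509792 -0.32800132  0.77711025] [ 0.62716014  0.4136258  -0.65998777] 407.21783188253227
top [0.337881   0.06757275 0.92762974] [ 0.15747171  0.00975691 -0.9874753 ] 379.80758986254517
{'time': 0.1, 'qpos': array([ 1.18299525e+00,  5.33065362e-02,  1.61415648e+00, -1.28217906e-05,
        1.47594045e+00, -1.18975672e-01]), 'joint_velocities': array([ 1.72815548e-03, -1.77892779e-03, -2.63669742e-03,  1.06987033e-05,
        7.66631577e-04, -4.20798120e-04]), 'effort': array([-1.49052667e-04, -3.94908607e+01, -3.71361423e+01, -1.54504914e-04,
        4.02199905e-03,  2.20261671e-05]), 'tool_pos': array([0.16578686, 0.6020636 , 0.24117631]), 'eef_rot': array([-2.20793912e-04,  1.34007671e-01,  9.90979881e-01, -8.78092699e-04]), 'wrist_force': array([-0.02412073, -0.25065138,  0.32437129]), 'wrist_torque': array([ 0.02350684, -0.00923851, -0.0517066 ]), 'grasp_force': 0.0, 'opening': 0.08512398338847084}
```

View pics/scene0.png

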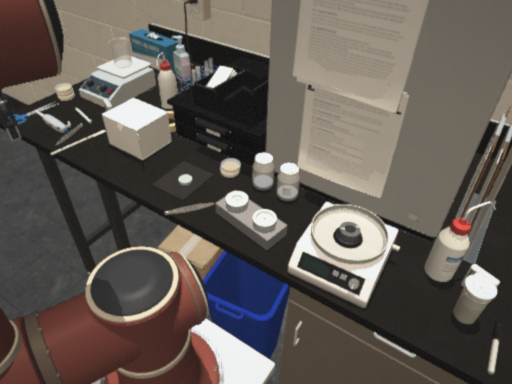

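View pics/top0.png

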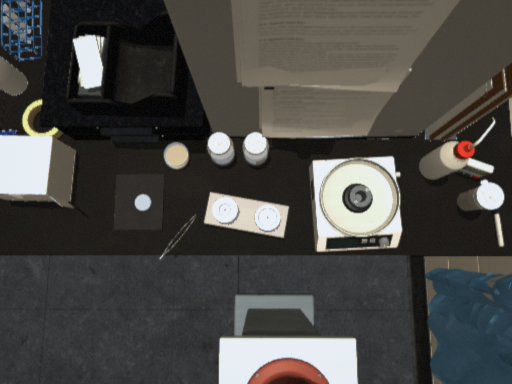

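The scene view shows the rack near (252,217), the coater near (347,240) and the blank on its mat at (185,180). In the top view the blank is at (143,202), the two chucks at (225,210) and (268,217), and the nose at (357,198). I'll enlarge crops next.

Run:
```python
import cv2,numpy as np
t=np.load("top0.npz")["image"];s=np.load("scene0.npz")["image"]
a=cv2.resize(t[185:245,200:295],(760,480),interpolation=cv2.INTER_CUBIC)
cv2.imwrite("pics/rack.png",a)
b=cv2.resize(t[165:230,325:395],None,fx=7,fy=7,interpolation=cv2.INTER_CUBIC)
d=cv2.resize(s[215:260,320:375],(400,327),interpolation=cv2.INTER_CUBIC)
o=np.zeros((460,800,3),np.uint8);b=cv2.resize(b,(400,371));o[:371,:400]=b;o[:327,400:]=d
cv2.imwrite("pics/nose.png",cv2.convertScaleAbs(o,alpha=1.3,beta=20))
```

```text
(no output)
```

View pics/rack.png

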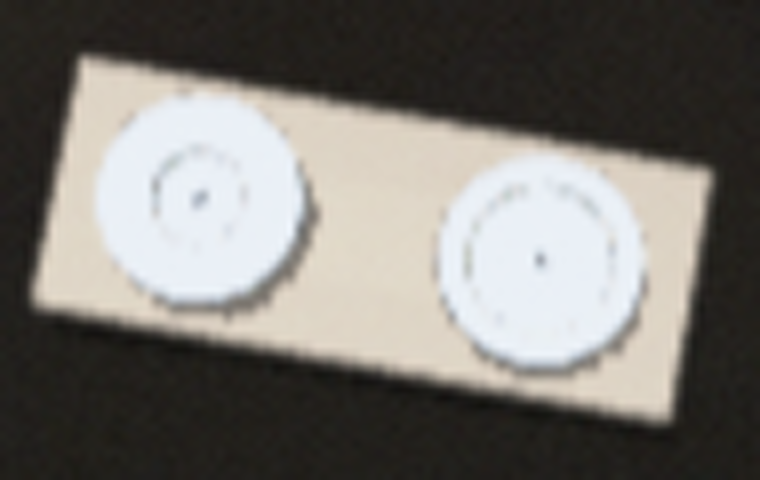

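View pics/nose.png

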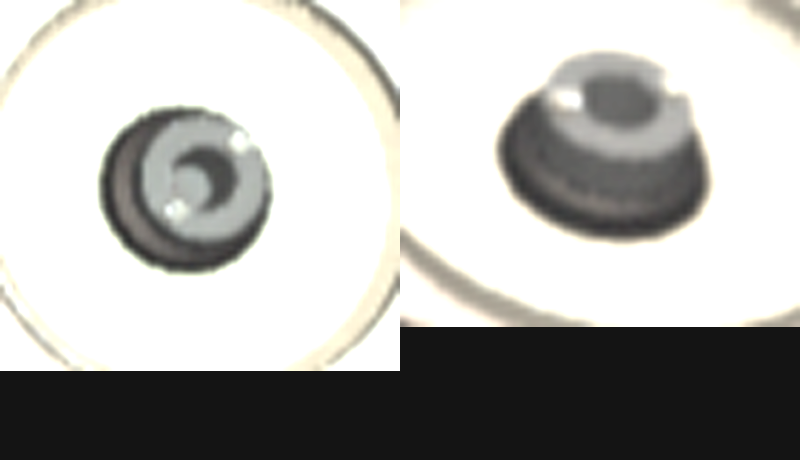

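The rack crop shows the 43 mm dashed recess ring on the right-hand chuck, centred near (267.6,217.4) in the full image. The left chuck has the small recess. In the nose crop the dogs appear as bright dots at about (367,190) and (356,202) in the full top image.

Run:
```python
from h import *
L={n:dict(np.load(f"{n}0.npz")) for n in("top","scene")}
def circ(c,mask,lo,hi,name):
    k,_=cv2.findContours(mask.astype(np.uint8),cv2.RETR_EXTERNAL,cv2.CHAIN_APPROX_NONE)
    return [q for q in k if lo<cv2.contourArea(q)<hi]
def tri(pa,pb):
    rs=[ray(L["top"],pa),ray(L["scene"],pb)];A=0;b=0
    for o,d in rs:
        d=d/np.linalg.norm(d);P=np.eye(3)-np.outer(d,d);A=A+P;b=b+P@o
    return np.linalg.solve(A,b)
def plane(c,k,z):
    P=np.array([onz(c,p[0]+0.0,z)[:2] for p in k],np.float32);return cv2.minEnclosingCircle(P),P
# chucks: bluish-white vs beige rack
for n,roi in(("top",(195,235,205,285)),("scene",(185,240,215,290))):
    c=L[n];im=c["image"].astype(int);m=np.zeros(im.shape[:2],bool);r=roi
    sub=im[r[0]:r[1],r[2]:r[3]];mm=(sub[...,0]>sub[...,2]-8)&(sub[...,0]>175)
    m[r[0]:r[1],r[2]:r[3]]=mm
    for k in circ(c,m,150,2000,n):
        e=cv2.fitEllipse(cv2.convexHull(k)); (cc,rad),_=plane(c,k,.058)
        print(n,"chuck",np.round(e[0],2),np.round(e[1],1),np.round(onz(c,e[0],.058),4),np.round(cc,4),round(rad*2,4))
for n,roi in(("top",(180,225,120,160)),("scene",(165,195,165,205))):
    c=L[n];im=c["image"];r=roi;m=np.zeros(im.shape[:2],bool);m[r[0]:r[1],r[2]:r[3]]=im[r[0]:r[1],r[2]:r[3]].min(2)>95
    for k in circ(c,m,30,900,n):
        e=cv2.fitEllipse(k);(cc,rad),_=plane(c,k,.014)
        print(n,"blank",np.round(e[0],2),np.round(e[1],1),np.round(onz(c,e[0],.014),4),np.round(cc,4),round(rad*2,4))
# rack
c=L["top"];im=c["image"].astype(int);m=np.zeros(im.shape[:2],bool);m[185:245,198:298]=im[185:245,198:298].min(2)>100
for k in circ(c,m,1000,9000,""):
    P=plane(c,k,.036)[1];r=cv2.minAreaRect(P);print("rack",np.round(r[0],4),np.round(r[1],4),r[2])
# dogs
for n,roi in(("top",(183,210,350,375)),("scene",(220,245,335,362))):
    c=L[n];g=cv2.cvtColor(c["image"],cv2.COLOR_BGR2GRAY);r=roi
    print(n);print(g[r[0]:r[1],r[2]:r[3]])
t=L["top"];a,b=onz(t,(367,189.85),.107),onz(t,(356,201.75),.107);print(a,b,(a+b)/2,np.linalg.norm(a-b))
```

```text
top chuck [267.07 217.06] [25.9 26.3] [0.4274 0.0496 0.058 ] [0.4274 0.0498] 0.0613
top chuck [224.38 209.35] [25.7 26.3] [0.4452 0.148  0.058 ] [0.4455 0.1485] 0.0613
scene chuck [264.17 217.34] [16.8 23. ] [0.4244 0.0464 0.058 ] [0.4248 0.0462] 0.061
scene chuck [236.68 198.26] [15.  22.3] [0.4426 0.1443 0.058 ] [0.443  0.1449] 0.0602
top blank [142.3  202.07] [16.  16.5] [0.4684 0.3525 0.014 ] [0.4685 0.3523] 0.042
scene blank [184.8  178.86] [10.2 14.1] [0.4631 0.3476 0.014 ] [0.4624 0.3483] 0.0504
rack [0.4362 0.0987] [0.1908 0.0763] 79.59567260742188
top
[[231 200 192 179 174 168 147 168 173 174 182 213 231 233 235 237 237 236
  236 237 237 237 237 237 236]
 [187 120 104  81  70  66  57  67  72  74  94 138 172 183 213 233 236 237
  237 237 236 236 237 237 236]
 [ 99  53  45  42  42  50  57  71  83  85 102  94  97  99 143 196 231 235
  237 237 237 237 237 237 236]
 [ 46  42  44  47  61 102 103 106 111 114 124 113 111 104 107 134 179 215
  234 236 236 237 237 236 237]
 [ 49  46  52  74 101 124 123 122 122 122 123 123 123 121 123 119 137 157
  211 235 237 236 237 236 237]
 [ 50  5
[... 4568 characters left out ...]

 [ 77  33  32  42  53  66  74  71  55  54  55  61  60  62  62  62  61  63
   59  58  53  52  50  48  47  42  53]
 [121  56  34  33  40  54  66  71  69  65  59  67  58  56  59  58  57  58
   54  53  49  52  50  49  44  37  61]
 [185 116  61  34  30  38  48  58  70  75  75  79  71  70  64  59  63  61
   57  52  50  53  49  43  37  41  87]
 [223 191 137  71  40  35  33  40  48  62  68  74  77  76  74  68  71  68
   61  58  52  46  43  35  33  56 131]
 [230 225 200 142  88  51  34  31  34  35  42  50  59  60  63  60  58  55
   52  44  40  37  31  36  49  96 173]]
[ 0.4821888  -0.16814132  0.107     ] [ 0.45588976 -0.1430899   0.107     ] [ 0.46903928 -0.15561561  0.107     ] 0.03632096854473375
```

Add to h.py:
```python
from scipy.spatial.transform import Rotation as Ro
def delta(p,yaw=None):
    "shift along tool axes to world p, turn to bring tool y to world angle yaw (deg, mod 360)"
    s=ctrl.sense();q=s["eef_rot"];M=Ro.from_quat([*q[1:],q[0]]).as_matrix()
    now=np.degrees(np.arctan2(M[1,1],M[0,1]));d=M.T@(np.array(p)-s["tool_pos"])
    t=0 if yaw is None else np.radians((now-yaw+180)%360-180)
    print("t",round(s["time"],2),"tcp",np.round(s["tool_pos"],4),"yaw",round(now,2),"tilt",np.round(M[:,2],4),"open",round(s["opening"],4),"grip",round(s["grasp_force"],1),"F",np.round(s["wrist_force"],1),"q6",round(s["qpos"][5],2),"-> move",np.round(d,4),"turn",round(t,4))
```

```bash
python3 -c "
from h import *
delta([.426,.048,.15],-10.25)
c=dict(np.load('scene0.npz'))
a,b=onz(c,(342.8,228),.107),onz(c,(357,226),.107);print(a,b,(a+b)/2,np.linalg.norm(a-b))"
```

```text
t 0.1 tcp [0.1658 0.6021 0.2412] yaw 74.6 tilt [-7.0e-04 -1.7e-03 -1.0e+00] open 0.0851 grip 0.0 F [-0.  -0.3  0.3] q6 -0.12 -> move [-0.398  -0.4649  0.0919] turn 1.4809
[ 0.455809   -0.14456827  0.107     ] [ 0.48027028 -0.1686738   0.107     ] [ 0.46803964 -0.15662103  0.107     ] 0.03434284797196623
```

Request:
creep_tool:
  moves: [-0.4, -0.465, 0.09, 1.48, -0.4, -0.465, 0.09, 1.48, -0.4, -0.465, 0.09, 1.48, -0.4, -0.465, 0.09, 1.48, -0.4, -0.465, 0.09, 1.48, -0.4, -0.465, 0.09, 1.48, -0.4, -0.465, 0.09, 1.48, -0.4, -0.465, 0.09, 1.48, -0.4, -0.465, 0.09, 1.48, -0.4, -0.465, 0.09, 1.48, -0.4, -0.465, 0.09, 1.48, -0.4, -0.465, 0.09, 1.48]
  finger_gap: 0.072
  clamp_n: 40

```text
time: 1.1
tool_pos: [0.3775, 0.1534, 0.1692]
eef_rot: [0.0, 0.769, 0.639, 0.0]
wrist_force: [1.0, 0.9, 0.1]
opening: 0.072
grasp_force: 0.0
```

```bash
python3 -c "
from h import *
delta([.426,.048,.10],-10.25)"
```

```text
t 1.1 tcp [0.3775 0.1534 0.1692] yaw -10.52 tilt [ 5.e-04  2.e-04 -1.e+00] open 0.072 grip 0.0 F [1.  0.9 0.1] q6 0.39 -> move [-0.0948  0.0669  0.0692] turn -0.0047
```

Request:
creep_tool:
  moves: [-0.06, 0.05, 0.05, 0, -0.06, 0.05, 0.05, 0, -0.06, 0.05, 0.05, 0, -0.06, 0.05, 0.05, 0, -0.06, 0.05, 0.05, 0]

```text
time: 1.52
tool_pos: [0.4156, 0.0875, 0.1194]
eef_rot: [-0.001, 0.768, 0.641, -0.0]
wrist_force: [0.0, 0.2, 0.0]
opening: 0.0722
grasp_force: 0.0
```

```bash
python3 -c "
from h import *
delta([.426,.048,.075],-10.25)"
```

```text
t 1.52 tcp [0.4156 0.0875 0.1194] yaw -10.27 tilt [-1.5e-03  5.0e-04 -1.0e+00] open 0.0722 grip 0.0 F [0.  0.2 0. ] q6 0.21 -> move [-0.037   0.0174  0.0444] turn -0.0003
```

Request:
creep_tool:
  moves: [-0.037, 0.0175, 0.035, 0, -0.037, 0.0175, 0.035, 0, -0.037, 0.0175, 0.035, 0]

```text
time: 1.77
tool_pos: [0.4255, 0.0481, 0.0834]
eef_rot: [-0.001, 0.767, 0.641, -0.001]
wrist_force: [-0.3, 0.4, -0.8]
opening: 0.0718
grasp_force: 0.0
```

Run:
```python
from h import *
delta([.426,.048,.055],-10.25)
s=imaging.capture("scene");t=imaging.capture("top")
a=cv2.resize(s["image"][140:250,190:310],(400,367));b=cv2.resize(t["image"][160:270,210:330],(400,367))
cv2.imwrite("pics/over.png",np.hstack([a,b]))
```

```text
t 1.77 tcp [0.4255 0.0481 0.0834] yaw -10.22 tilt [-3.1e-03  3.0e-04 -1.0e+00] open 0.0718 grip 0.0 F [-0.3  0.4 -0.8] q6 0.12 -> move [0.     0.0006 0.0284] turn 0.0005
```

View pics/over.png

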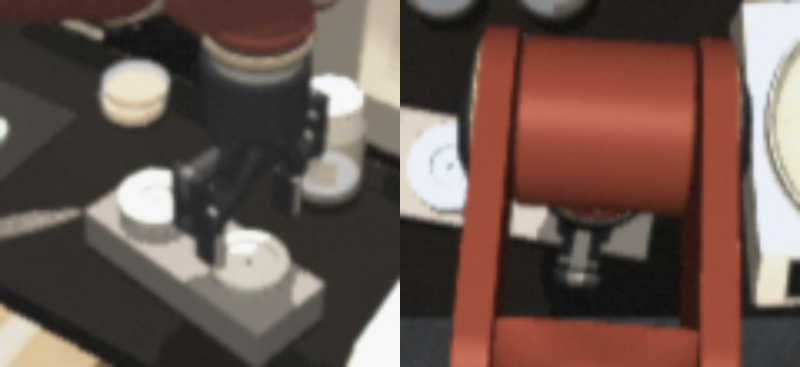

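The gripper straddles the fitting chuck, with its near finger in front of the plate at about (215,245) in the left crop. I'll descend gently, watching the force.

Request:
creep_tool:
  moves: [0, 0, 0.012, 0, 0, 0, 0.024, 0, 0, 0, 0.028, 0, 0, 0, 0.028, 0]

```text
time: 2.2
tool_pos: [0.4262, 0.0489, 0.0567]
eef_rot: [-0.0, 0.767, 0.642, -0.0]
wrist_force: [-0.2, -0.7, -0.1]
opening: 0.0718
grasp_force: 0.0
```

Request:
creep_tool:
  moves: [0, 0, 0.003, 0, 0, 0, 0.006, 0, 0, 0, 0.006, 0]

```text
time: 2.45
tool_pos: [0.4268, 0.0481, 0.0509]
eef_rot: [0.0, 0.767, 0.642, 0.0]
wrist_force: [-0.4, 0.2, 0.1]
opening: 0.072
grasp_force: 0.0
```

```bash
python3 -c "
from h import *
delta([.426,.048,.044],-10.25)"
```

```text
t 2.45 tcp [0.4268 0.0481 0.0509] yaw -10.18 tilt [ 3.e-04  1.e-04 -1.e+00] open 0.072 grip 0.0 F [-0.4  0.2  0.1] q6 0.12 -> move [-0.0003 -0.0007  0.0069] turn 0.0012
```

Request:
creep_tool:
  moves: [0, 0, 0.002, 0, 0, 0, 0.004, 0, 0, 0, 0.004, 0]

```text
time: 2.7
tool_pos: [0.4265, 0.0478, 0.0464]
eef_rot: [-0.0, 0.767, 0.641, -0.0]
wrist_force: [-0.1, 0.4, -0.6]
opening: 0.0722
grasp_force: 0.0
```

Request:
creep_tool:
  moves: [0, 0, 0.002, 0, 0, 0, 0.003, 0, 0, 0, 0.003, 0]
  only: "pos|wrist"

```text
tool_pos: [0.4264, 0.0478, 0.0434]
wrist_force: [-0.0, -1.0, 0.5]
```

Request:
creep_tool:
  moves: [0, 0, 0, 0, 0, 0, 0, 0, 0, 0, 0, 0, 0, 0, 0, 0, 0, 0, 0, 0, 0, 0, 0, 0]
  finger_gap: 0.05
  clamp_n: 60

```text
time: 3.45
tool_pos: [0.4269, 0.0479, 0.0442]
eef_rot: [0.0, 0.767, 0.641, 0.0]
wrist_force: [-2.1, -0.2, 5.3]
opening: 0.0581
grasp_force: 64.8
```

Run:
```python
from h import *
delta([.426,.048,.0434],-10.25)
s=imaging.capture("scene")
cv2.imwrite("pics/grip.png",cv2.resize(s["image"][150:250,200:310],None,fx=5,fy=5,interpolation=cv2.INTER_CUBIC))
```

```text
t 3.45 tcp [0.4269 0.0479 0.0442] yaw -10.2 tilt [ 3.e-04 -1.e-04 -1.e+00] open 0.0581 grip 64.8 F [-2.1 -0.2  5.3] q6 0.12 -> move [-0.     -0.0009  0.0008] turn 0.0009
```

View pics/grip.png

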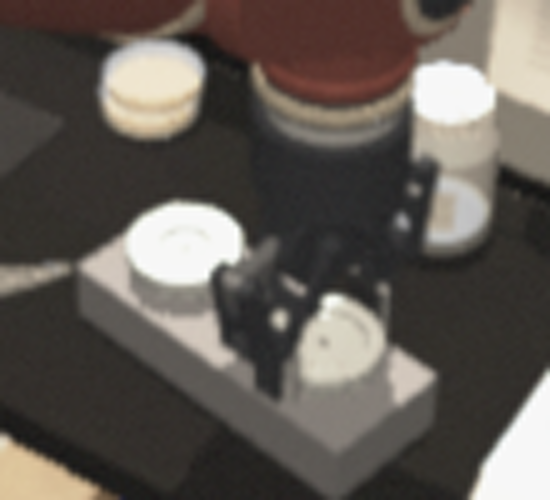

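The near finger at about (265,340) and the far one at (385,300) hold the plate, whose centre is at (325,343). Grip is 65 N at 58 mm opening, so I'll lift straight up.

Request:
creep_tool:
  moves: [0, 0, -0.01, 0, 0, 0, -0.03, 0, 0, 0, -0.06, 0, 0, 0, -0.1, 0, 0, 0, -0.14, 0, 0, 0, -0.18, 0, 0, 0, -0.22, 0, 0, 0, -0.22, 0, 0, 0, -0.22, 0]
  clamp_n: 80

```text
time: 4.25
tool_pos: [0.4278, 0.0478, 0.2666]
eef_rot: [0.002, 0.767, 0.641, 0.002]
wrist_force: [0.5, 0.8, -4.0]
opening: 0.0572
grasp_force: 86.3
```

Run:
```python
from h import *
delta([.4685,-.156,.2],None)
s=imaging.capture("scene");np.savez("scene1.npz",**{k:s[k] for k in("image","mtx","R","t")})
p=proj(s,ctrl.sense()["tool_pos"])[0];print(p);u,v=p.astype(int)
t=imaging.capture("top");
cv2.imwrite("pics/lift.png",cv2.resize(s["image"][v-45:v+45,u-50:u+50],None,fx=6,fy=6,interpolation=cv2.INTER_CUBIC))
```

```text
t 4.25 tcp [0.4278 0.0478 0.2666] yaw -10.2 tilt [ 5.8e-03 -4.0e-04 -1.0e+00] open 0.0572 grip 86.3 F [ 0.5  0.8 -4. ] q6 0.12 -> move [-0.1934  0.0758  0.0669] turn 0
[267.09502502 149.28324102]
```

View pics/lift.png

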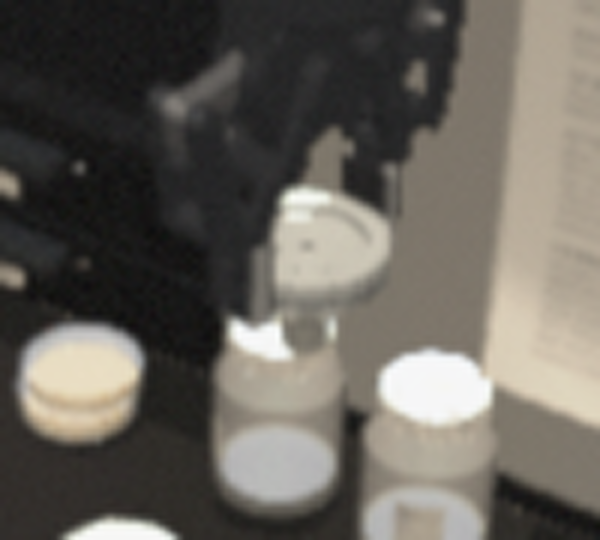

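The held chuck shows its plate at (335,245) and its shank below at (305,325) in the crop, which looks upright. The slot isn't visible, so I'll find it by feel on the dogs.

Request:
creep_tool:
  moves: [-0.1934, 0.0758, 0.06, 0, -0.1934, 0.0758, 0.06, 0, -0.1934, 0.0758, 0.06, 0, -0.1934, 0.0758, 0.06, 0, -0.1934, 0.0758, 0.06, 0, -0.1934, 0.0758, 0.06, 0, -0.1934, 0.0758, 0.06, 0, -0.1934, 0.0758, 0.06, 0]

```text
time: 5.02
tool_pos: [0.4655, -0.1553, 0.2008]
eef_rot: [-0.003, 0.768, 0.641, -0.001]
wrist_force: [-0.3, 0.3, -3.2]
opening: 0.0574
grasp_force: 86.1
```

Run:
```python
from h import *
c=dict(np.load("scene1.npz"));print("dot rel",onz(c,(268.2,144.8),.2666+.0098)-[.4278,.0478,.2764])
delta([.4685,-.156,.15],None)
s=imaging.capture("scene");np.savez("scene2.npz",**{k:s[k] for k in("image","mtx","R","t")})
cv2.imwrite("pics/nose2.png",cv2.resize(s["image"][150:260,290:400],None,fx=5.4,fy=5.4,interpolation=cv2.INTER_CUBIC))
```

```text
dot rel [-0.00147144 -0.00225593  0.        ]
t 5.02 tcp [ 0.4655 -0.1553  0.2008] yaw -10.27 tilt [-0.0049  0.0032 -1.    ] open 0.0574 grip 86.1 F [-0.3  0.3 -3.2] q6 -0.29 -> move [-0.0003  0.0033  0.0508] turn 0
```

View pics/nose2.png

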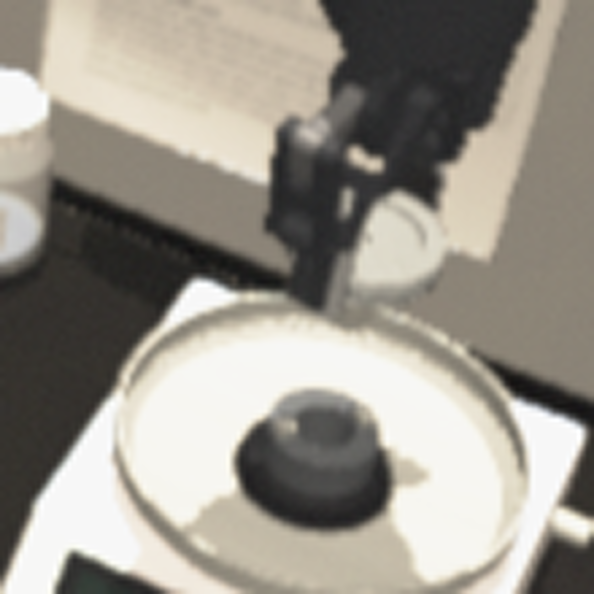

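The chuck hangs above the spindle, its plate at (395,245) and the nose at (325,430) in the crop, and both dogs are visible. I'll lower it in stages.

Request:
creep_tool:
  moves: [0, 0.003, 0.02, 0, 0, 0.003, 0.04, 0, 0, 0.003, 0.056, 0, 0, 0.003, 0.056, 0, 0, 0.003, 0.056, 0]

```text
time: 5.48
tool_pos: [0.4693, -0.1548, 0.1469]
eef_rot: [-0.001, 0.767, 0.642, -0.0]
wrist_force: [0.4, 0.6, -2.2]
opening: 0.0574
grasp_force: 86.3
```

```bash
python3 -c "
from h import *
delta([.469,-.156,.13],None)"
```

```text
t 5.48 tcp [ 0.4693 -0.1548  0.1469] yaw -10.09 tilt [-0.0019  0.0012 -1.    ] open 0.0574 grip 86.3 F [ 0.4  0.6 -2.2] q6 -0.29 -> move [-0.0012 -0.      0.0169] turn 0
```

Request:
creep_tool:
  moves: [0, 0, 0.005, 0, 0, 0, 0.01, 0, 0, 0, 0.014, 0, 0, 0, 0.014, 0]

```text
time: 5.82
tool_pos: [0.4697, -0.1562, 0.1333]
eef_rot: [-0.0, 0.767, 0.642, -0.0]
wrist_force: [-0.5, 0.5, -2.6]
opening: 0.0573
grasp_force: 86.3
```

```bash
python3 -c "
from h import *
delta([.469,-.156,.12],None)"
```

```text
t 5.82 tcp [ 0.4697 -0.1562  0.1333] yaw -10.19 tilt [-6.e-04  3.e-04 -1.e+00] open 0.0573 grip 86.3 F [-0.5  0.5 -2.6] q6 -0.29 -> move [ 0.0001 -0.0007  0.0133] turn 0
```

Request:
creep_tool:
  moves: [0, 0, 0.004, 0, 0, 0, 0.007, 0, 0, 0, 0.007, 0]
  only: "pos|force"

```text
tool_pos: [0.4696, -0.1563, 0.1259]
wrist_force: [-0.8, -0.1, -2.2]
grasp_force: 86.3
```

Request:
creep_tool:
  moves: [0, 0, 0.003, 0, 0, 0, 0.006, 0, 0, 0, 0.006, 0]
  only: "pos|force"

```text
tool_pos: [0.4696, -0.1562, 0.1199]
wrist_force: [0.2, 0.7, -2.3]
grasp_force: 86.3
```

Request:
creep_tool:
  moves: [0, 0, 0.002, 0, 0, 0, 0.003, 0, 0, 0, 0.003, 0]
  only: "pos|force"

```text
tool_pos: [0.4698, -0.1564, 0.1175]
wrist_force: [0.7, -0.7, -2.3]
grasp_force: 86.3
```

Request:
creep_tool:
  moves: [0, 0, 0.0015, 0, 0, 0, 0.002, 0, 0, 0, 0.002, 0]
  only: "pos|force"

```text
tool_pos: [0.4699, -0.1564, 0.1156]
wrist_force: [0.1, 0.5, -2.4]
grasp_force: 86.3
```

Request:
creep_tool:
  moves: [0, 0, 0.001, 0, 0, 0, 0.0015, 0, 0, 0, 0.0015, 0]
  only: "pos|force"

```text
tool_pos: [0.4701, -0.1565, 0.1153]
wrist_force: [-4.1, 1.8, 4.2]
grasp_force: 86.9
```

Contact came at TCP z = 0.1153, which matches the predicted riding height on the dogs. I'll sweep with a light downward push.

Request:
creep_tool:
  moves: [0, 0, 0.001, 0.04, 0, 0, 0.0015, 0.08, 0, 0, 0.0015, 0.12, 0, 0, 0.0015, 0.16, 0, 0, 0.0015, 0.2, 0, 0, 0.0015, 0.24, 0, 0, 0.0015, 0.28, 0, 0, 0.0015, 0.32, 0, 0, 0.0015, 0.36, 0, 0, 0.0015, 0.40, 0, 0, 0.0015, 0.44, 0, 0, 0.0015, 0.48]

```text
time: 8.07
tool_pos: [0.4708, -0.1562, 0.1152]
eef_rot: [-0.0, 0.898, 0.44, 0.001]
wrist_force: [-4.4, 4.5, 11.5]
opening: 0.0572
grasp_force: 87.6
```

```bash
python3 -c "
from h import *
delta([.469,-.156,.1102],None);print(ctrl.sense()['wrist_torque'])"
```

```text
t 8.07 tcp [ 0.4708 -0.1562  0.1152] yaw -37.77 tilt [ 1.1e-03  7.0e-04 -1.0e+00] open 0.0572 grip 87.6 F [-4.4  4.5 11.5] q6 0.19 -> move [-0.001  -0.0015  0.005 ] turn 0
[0.82175925 0.87944689 0.19000343]
```

Request:
creep_tool:
  moves: [-0.0005, -0.001, 0, 0.04, -0.0005, -0.001, 0, 0.08, -0.0005, -0.001, 0, 0.12, -0.0005, -0.001, 0, 0.16, -0.0005, -0.001, 0, 0.2, -0.0005, -0.001, 0, 0.24, -0.0005, -0.001, 0, 0.28, -0.0005, -0.001, 0, 0.32, -0.0005, -0.001, 0, 0.36, -0.0005, -0.001, 0, 0.40, -0.0005, -0.001, 0, 0.44, -0.0005, -0.001, 0, 0.48]

```text
time: 9.07
tool_pos: [0.4707, -0.1566, 0.1153]
eef_rot: [0.001, 0.977, 0.214, 0.002]
wrist_force: [-0.9, 2.5, 6.7]
opening: 0.0574
grasp_force: 87.2
```

```bash
python3 -c "
from h import *
delta([.469,-.156,.1102],None);print(ctrl.sense()['wrist_torque'])"
```

```text
t 9.07 tcp [ 0.4707 -0.1566  0.1153] yaw -65.3 tilt [ 4.4e-03 -9.0e-04 -1.0e+00] open 0.0574 grip 87.2 F [-0.9  2.5  6.7] q6 0.67 -> move [-0.0013 -0.0012  0.0051] turn 0
[0.44859966 0.2324607  0.10917199]
```

Request:
creep_tool:
  moves: [0, 0, 0.0005, 0.04, 0, 0, 0.0005, 0.08, 0, 0, 0.0005, 0.12, 0, 0, 0.0005, 0.16, 0, 0, 0.0005, 0.2, 0, 0, 0.0005, 0.24, 0, 0, 0.0005, 0.28, 0, 0, 0.0005, 0.32, 0, 0, 0.0005, 0.36, 0, 0, 0.0005, 0.40, 0, 0, 0.0005, 0.44, 0, 0, 0.0005, 0.48]

```text
time: 10.07
tool_pos: [0.471, -0.1567, 0.1153]
eef_rot: [0.001, 1.0, -0.024, 0.003]
wrist_force: [-1.8, 1.7, 8.7]
opening: 0.057
grasp_force: 87.4
```

```bash
python3 -c "
from h import *
delta([.469,-.156,.1102],None);print(ctrl.sense()['wrist_torque'])"
```

```text
t 10.07 tcp [ 0.471  -0.1567  0.1153] yaw -92.79 tilt [ 0.005  -0.0013 -1.    ] open 0.057 grip 87.4 F [-1.8  1.7  8.7] q6 1.15 -> move [-0.002  -0.0006  0.0051] turn 0
[0.44955295 0.2360011  0.14055384]
```

Request:
creep_tool:
  moves: [-0.0005, 0, 0.0005, 0.04, -0.0005, 0, 0.0005, 0.08, -0.0005, 0, 0.0005, 0.12, -0.0005, 0, 0.0005, 0.16, -0.0005, 0, 0.0005, 0.2, -0.0005, 0, 0.0005, 0.24, -0.0005, 0, 0.0005, 0.28, -0.0005, 0, 0.0005, 0.32, -0.0005, 0, 0.0005, 0.36, -0.0005, 0, 0.0005, 0.40, -0.0005, 0, 0.0005, 0.44, -0.0005, 0, 0.0005, 0.48]

```text
time: 11.07
tool_pos: [0.4709, -0.157, 0.1153]
eef_rot: [0.0, 0.965, -0.261, 0.003]
wrist_force: [-0.8, 2.0, 10.6]
opening: 0.0575
grasp_force: 87.5
```

```bash
python3 -c "
from h import *
delta([.469,-.156,.1102],None);print(ctrl.sense()['wrist_torque'])"
```

```text
t 11.07 tcp [ 0.4709 -0.157   0.1153] yaw -120.29 tilt [ 0.0059 -0.0022 -1.    ] open 0.0575 grip 87.5 F [-0.8  2.  10.6] q6 1.63 -> move [-0.0022  0.0001  0.0051] turn 0
[0.27755073 0.18377812 0.1958944 ]
```

Request:
creep_tool:
  moves: [0, 0, 0, 0.04, 0, 0, 0, 0.08, 0, 0, 0, 0.12, 0, 0, 0, 0.16, 0, 0, 0, 0.2, 0, 0, 0, 0.24, 0, 0, 0, 0.28, 0, 0, 0, 0.32, 0, 0, 0, 0.36, 0, 0, 0, 0.40, 0, 0, 0, 0.44, 0, 0, 0, 0.48]

```text
time: 12.07
tool_pos: [0.4707, -0.157, 0.1152]
eef_rot: [-0.0, 0.875, -0.483, 0.003]
wrist_force: [-2.4, 2.3, 11.1]
opening: 0.057
grasp_force: 87.5
```

```bash
python3 -c "
from h import *
delta([.469,-.156,.1102],None);print(ctrl.sense()['wrist_torque'])"
```

```text
t 12.07 tcp [ 0.4707 -0.157   0.1152] yaw -147.79 tilt [ 0.0055 -0.0021 -1.    ] open 0.057 grip 87.5 F [-2.4  2.3 11.1] q6 2.11 -> move [-0.0018  0.0009  0.005 ] turn 0
[0.41593993 0.26244609 0.1521237 ]
```

Request:
creep_tool:
  moves: [0, 0, 0, 0.04, 0, 0, 0, 0.08, 0, 0, 0, 0.12, 0, 0, 0, 0.16, 0, 0, 0, 0.2, 0, 0, 0, 0.24, 0, 0, 0, 0.28, 0, 0, 0, 0.32, 0, 0, 0, 0.36, 0, 0, 0, 0.40, 0, 0, 0, 0.44, 0, 0, 0, 0.48]

```text
time: 13.07
tool_pos: [0.4685, -0.1562, 0.1116]
eef_rot: [-0.0, 0.736, -0.677, 0.0]
wrist_force: [0.0, -0.5, -1.5]
opening: 0.0573
grasp_force: 86.4
```

```bash
python3 -c "
from h import *
delta([.469,-.156,.1102],None);print(ctrl.sense()['wrist_torque'])"
```

```text
t 13.07 tcp [ 0.4685 -0.1562  0.1116] yaw -175.25 tilt [ 5.e-04 -4.e-04 -1.e+00] open 0.0573 grip 86.4 F [ 0.  -0.5 -1.5] q6 2.59 -> move [-0.0002 -0.0005  0.0014] turn 0
[0.02279911 0.00307735 0.41604872]
```

It dropped in: z = 0.1116 and the torque is at the spindle limit. I'll ease the turn back a little and press home.

Request:
creep_tool:
  moves: [0, 0, 0.0005, -0.03, 0, 0, 0.001, -0.06, 0, 0, 0.0015, -0.06, 0, 0, 0.002, -0.06, 0, 0, 0.0025, -0.06, 0, 0, 0.0025, -0.06]

```text
time: 13.57
tool_pos: [0.4686, -0.1562, 0.1104]
eef_rot: [-0.0, 0.756, -0.655, -0.0]
wrist_force: [-4.3, 1.9, 4.7]
opening: 0.0572
grasp_force: 87.2
```

```bash
python3 -c "
from h import *
delta([.469,-.156,.1102],None);print(ctrl.sense()['wrist_torque'])"
```

```text
t 13.57 tcp [ 0.4686 -0.1562  0.1104] yaw -171.8 tilt [-0.e+00  1.e-04 -1.e+00] open 0.0572 grip 87.2 F [-4.3  1.9  4.7] q6 2.53 -> move [-0.0001 -0.0004  0.0002] turn 0
[0.32029827 0.66043403 0.0508876 ]
```

Contact at 0.1104, so it is home. I'll release and retreat.

Request:
creep_tool:
  moves: [0, 0, -0.001, 0, 0, 0, -0.001, 0, 0, 0, -0.001, 0, 0, 0, -0.001, 0, 0, 0, -0.001, 0]
  finger_gap: 0.078

```text
time: 13.98
tool_pos: [0.4684, -0.1562, 0.1101]
eef_rot: [-0.0, 0.756, -0.655, 0.0]
wrist_force: [-0.1, -0.5, 0.5]
opening: 0.0778
grasp_force: 0.0
```

Request:
creep_tool:
  moves: [0, 0, -0.02, 0, 0, 0, -0.05, 0, 0, 0, -0.09, 0, 0, 0, -0.09, 0, 0, 0, -0.09, 0]
  finger_gap: 0.06

```text
time: 14.4
tool_pos: [0.4702, -0.1571, 0.2037]
eef_rot: [-0.001, 0.756, -0.655, 0.003]
wrist_force: [0.8, -0.4, -0.4]
opening: 0.06
grasp_force: 0.0
```

```bash
python3 -c "
from h import *
delta([.4665,.3505,.1],None)"
```

```text
t 14.4 tcp [ 0.4702 -0.1571  0.2037] yaw -171.77 tilt [ 0.0062 -0.0032 -1.    ] open 0.06 grip 0.0 F [ 0.8 -0.4 -0.4] q6 2.53 -> move [-0.5033 -0.0684  0.1021] turn 0
```

Request:
creep_tool:
  moves: [-0.5, -0.068, 0.05, -1.5, -0.5, -0.068, 0.05, -1.5, -0.5, -0.068, 0.05, -1.5, -0.5, -0.068, 0.05, -1.5, -0.5, -0.068, 0.05, -1.5, -0.5, -0.068, 0.05, -1.5, -0.5, -0.068, 0.05, -1.5, -0.5, -0.068, 0.05, -1.5, -0.5, -0.068, 0.05, -1.5, -0.5, -0.068, 0.05, -1.5, -0.5, -0.068, 0.05, -1.5, -0.5, -0.068, 0.05, -1.5]
  finger_gap: 0.06
  clamp_n: 25

```text
time: 15.4
tool_pos: [0.4628, 0.3431, 0.1488]
eef_rot: [0.001, 0.999, 0.04, -0.001]
wrist_force: [1.2, -0.6, -0.1]
opening: 0.0602
grasp_force: 0.0
```

Run:
```python
from h import *
for n in("scene","top"):
    c=imaging.capture(n);np.savez(f"{n}3.npz",**{k:c[k] for k in("image","mtx","R","t")})
    im=c["image"]
    a=im[180:230,320:380] if n=="scene" else im[165:230,325:395]
    cv2.imwrite(f"pics/{n}3.png",cv2.resize(a,(400,400),interpolation=cv2.INTER_CUBIC))
cv2.imwrite("pics/seat.png",np.hstack([cv2.imread("pics/scene3.png"),cv2.imread("pics/top3.png")]))
delta([.467,.350,.06],None)
```

```text
t 15.5 tcp [0.462  0.3454 0.148 ] yaw -85.38 tilt [-3.9e-03 -5.0e-04 -1.0e+00] open 0.0597 grip 0.0 F [ 0.8 -0.8 -1.1] q6 2.0 -> move [ 0.0057 -0.0042  0.0879] turn 0
```

View pics/seat.png

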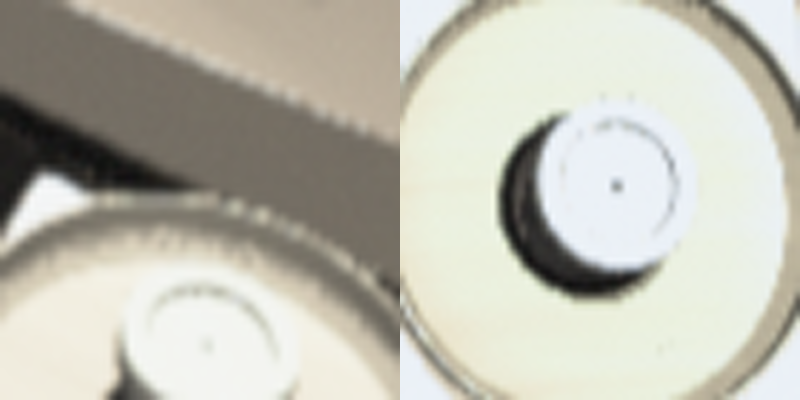

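The chuck sits level and concentric on the nose. Its centre dot is at about (362.4,194.6) in the top image and (350.6,222.7) in the scene image.

Run:
```python
from h import *
t=dict(np.load("top3.npz"));s=dict(np.load("scene3.npz"))
print("top",onz(t,(362.4,194.6),.12),"scene",onz(s,(350.6,222.7),.12))
A=[];
rs=[ray(t,(362.4,194.6)),ray(s,(350.6,222.7))];M=0;b=0
for o,d in rs:
    d=d/np.linalg.norm(d);P=np.eye(3)-np.outer(d,d);M=M+P;b=b+P@o
print("tri",np.linalg.solve(M,b))
# rack dots in the first pictures for the bias
for n in("top","scene"):
    c=dict(np.load(f"{n}0.npz"));print(n,"chuck via rack", onz(c,(267.1,217.1) if n=="top" else (264.2,217.3),.058))
```

```text
top [ 0.46954232 -0.15408995  0.12      ] scene [ 0.46853967 -0.15566534  0.12      ]
tri [ 0.47004714 -0.15491946  0.11820142]
top chuck via rack [0.42726921 0.04949564 0.058     ]
scene chuck via rack [0.42459868 0.04644763 0.058     ]
```

Request:
creep_tool:
  moves: [0.0055, -0.0045, 0.04, 0, 0.0055, -0.0045, 0.08, 0, 0.0055, -0.0045, 0.1, 0, 0.0055, -0.0045, 0.1, 0, 0.0055, -0.0045, 0.1, 0]

```text
time: 15.92
tool_pos: [0.4678, 0.3449, 0.0486]
eef_rot: [0.001, 0.999, 0.036, -0.002]
wrist_force: [0.5, 0.0, 0.3]
opening: 0.0598
grasp_force: 0.0
```

```bash
python3 -c "
from h import *
delta([.467,.350,.020],None)"
```

```text
t 15.92 tcp [0.4678 0.3449 0.0486] yaw -85.88 tilt [-0.0043 -0.0026 -1.    ] open 0.0598 grip 0.0 F [0.5 0.  0.3] q6 2.01 -> move [-0.0003 -0.0052  0.0286] turn 0
```

Request:
creep_tool:
  moves: [-0.0005, -0.005, 0.01, 0, -0.0005, -0.005, 0.02, 0, -0.0005, -0.005, 0.028, 0, -0.0005, -0.005, 0.028, 0, -0.0005, -0.005, 0.028, 0]

```text
time: 16.33
tool_pos: [0.4682, 0.351, 0.0226]
eef_rot: [0.0, 0.999, 0.036, -0.0]
wrist_force: [-0.6, -0.0, -0.0]
opening: 0.0599
grasp_force: 0.0
```

Request:
creep_tool:
  moves: [0, 0, 0, 0, 0, 0, 0, 0, 0, 0, 0, 0, 0, 0, 0, 0, 0, 0, 0, 0]
  finger_gap: 0.03
  clamp_n: 20

```text
time: 16.75
tool_pos: [0.4697, 0.3517, 0.0246]
eef_rot: [-0.001, 0.999, 0.036, 0.001]
wrist_force: [0.9, -0.7, 6.6]
opening: 0.0298
grasp_force: 2.9
```

```bash
python3 -c "
from h import *
delta([.467,.350,.0195],None)"
```

```text
t 16.75 tcp [0.4697 0.3517 0.0246] yaw -85.83 tilt [ 0.0027  0.0011 -1.    ] open 0.0298 grip 2.9 F [ 0.9 -0.7  6.6] q6 2.01 -> move [-0.0029  0.0015  0.0051] turn 0
```

The tips closed on top of the glass because I was too high. I'll lift, reopen and go lower.

Request:
creep_tool:
  moves: [0, 0, -0.006, 0, 0, 0, -0.01, 0, 0, 0, -0.01, 0, 0, 0, -0.01, 0]

```text
time: 17.08
tool_pos: [0.4685, 0.3513, 0.0331]
eef_rot: [-0.0, 0.999, 0.036, 0.0]
wrist_force: [-0.6, 0.1, -0.6]
opening: 0.0301
grasp_force: 0.0
```

Request:
creep_tool:
  moves: [0, 0, 0, 0, 0, 0, 0, 0, 0, 0, 0, 0]
  finger_gap: 0.06

```text
time: 17.33
tool_pos: [0.4682, 0.351, 0.0325]
eef_rot: [0.0, 0.999, 0.036, -0.0]
wrist_force: [-0.9, -0.5, 0.4]
opening: 0.0599
grasp_force: 0.0
```

Run:
```python
from h import *
delta([.468,.351,.018],None)
s=imaging.capture("scene");im=s["image"]
cv2.imwrite("pics/bl.png",cv2.resize(im[130:210,140:230],None,fx=6,fy=6,interpolation=cv2.INTER_CUBIC))
```

```text
t 17.33 tcp [0.4682 0.351  0.0325] yaw -85.83 tilt [-7.e-04 -4.e-04 -1.e+00] open 0.0599 grip 0.0 F [-0.9 -0.5  0.4] q6 2.01 -> move [-0.0002  0.      0.0145] turn 0
```

View pics/bl.png

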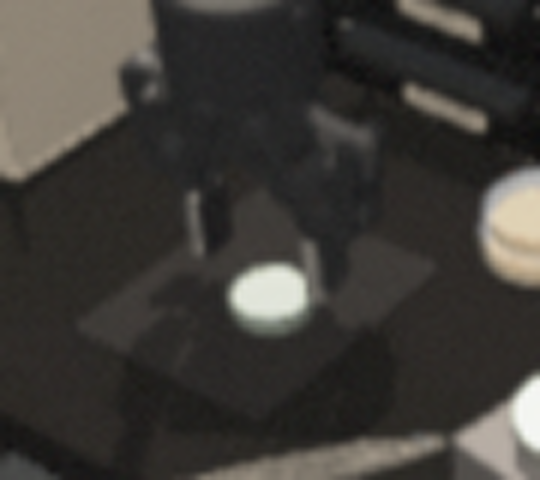

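The blank is still flat on the mat at (270,297) in the crop, between the open fingers at (200,250) and (315,285). Now I'll go down to z of about 0.018 and close.

Request:
creep_tool:
  moves: [-0.0005, 0.0005, 0.008, 0, -0.0005, 0.0005, 0.013, 0, -0.0005, 0.0005, 0.016, 0, -0.0005, 0.0005, 0.016, 0, -0.0005, 0.0005, 0.016, 0]

```text
time: 17.8
tool_pos: [0.4676, 0.3504, 0.0162]
eef_rot: [0.0, 0.999, 0.036, -0.001]
wrist_force: [0.6, -0.1, -0.1]
opening: 0.0604
grasp_force: 0.0
```

Request:
creep_tool:
  moves: [0, 0, 0, 0, 0, 0, 0, 0, 0, 0, 0, 0, 0, 0, 0, 0, 0, 0, 0, 0]
  finger_gap: 0.03
  clamp_n: 20

```text
time: 18.22
tool_pos: [0.4684, 0.3509, 0.0173]
eef_rot: [-0.0, 0.999, 0.036, 0.0]
wrist_force: [0.0, -0.3, 1.1]
opening: 0.0387
grasp_force: 20.3
```

```bash
python3 -c "
from h import *
delta([.467,.350,.0195],None)"
```

```text
t 18.22 tcp [0.4684 0.3509 0.0173] yaw -85.83 tilt [ 8.e-04  5.e-04 -1.e+00] open 0.0387 grip 20.3 F [ 0.  -0.3  1.1] q6 2.01 -> move [-0.0014  0.0008 -0.0022] turn 0
```

Request:
creep_tool:
  moves: [0, 0, 0, 0, 0, 0, -0.001, 0, 0, 0, -0.001, 0, 0, 0, -0.001, -0.12, 0, 0, -0.001, -0.24, 0, 0, -0.001, -0.36, 0, 0, -0.001, -0.48, 0, 0, -0.001, -0.6, 0, 0, -0.001, -0.72, 0, 0, -0.001, -0.84, 0, 0, -0.001, -0.96, 0, 0, -0.001, -1.08]
  finger_gap: 0.055
  only: "pos|force"

```text
tool_pos: [0.468, 0.3506, 0.0178]
wrist_force: [-0.5, -0.4, 0.4]
grasp_force: 0.0
```

Request:
creep_tool:
  moves: [0, 0, 0, -0.12, 0, 0, 0, -0.24, 0, 0, 0, -0.36, 0, 0, 0, -0.48, 0, 0, 0, -0.48, 0, 0, 0, -0.48]
  only: "pos|force"

```text
tool_pos: [0.4679, 0.3506, 0.0178]
wrist_force: [-0.5, -0.6, -0.5]
grasp_force: 0.0
```

Request:
creep_tool:
  moves: [0, 0, 0, 0, 0, 0, 0, 0, 0, 0, 0, 0, 0, 0, 0, 0, 0, 0, 0, 0]
  finger_gap: 0.03
  clamp_n: 25

```text
time: 20.13
tool_pos: [0.4682, 0.3508, 0.0182]
eef_rot: [0.0, 0.685, 0.729, 0.0]
wrist_force: [0.1, -0.3, 1.6]
opening: 0.0382
grasp_force: 25.3
```

```bash
python3 -c "
from h import *
delta([.4685,-.1555,.2],None)"
```

```text
t 20.13 tcp [0.4682 0.3508 0.0182] yaw 3.52 tilt [ 5.e-04  3.e-04 -1.e+00] open 0.0382 grip 25.3 F [ 0.1 -0.3  1.6] q6 0.45 -> move [-0.5053 -0.0308 -0.182 ] turn 0
```

Request:
creep_tool:
  moves: [0, 0, -0.01, 0, 0, 0, -0.03, 0, 0, 0, -0.06, 0, 0, 0, -0.1, 0, 0, 0, -0.14, 0, 0, 0, -0.17, 0, 0, 0, -0.17, 0, 0, 0, -0.17, 0]

```text
time: 20.8
tool_pos: [0.4693, 0.3514, 0.1915]
eef_rot: [0.001, 0.685, 0.729, 0.003]
wrist_force: [-1.2, 0.0, -1.1]
opening: 0.038
grasp_force: 25.2
```

Request:
creep_tool:
  moves: [-0.03, -0.002, 0, 0, -0.07, -0.004, 0, 0, -0.11, -0.007, 0, 0, -0.15, -0.009, 0, 0, -0.19, -0.012, 0, 0, -0.23, -0.014, 0, 0, -0.27, -0.016, 0, 0, -0.31, -0.019, 0, 0, -0.35, -0.021, 0, 0, -0.39, -0.024, 0, 0, -0.43, -0.026, 0, 0, -0.46, -0.028, 0, 0]

```text
time: 21.8
tool_pos: [0.4669, -0.1125, 0.1858]
eef_rot: [-0.002, 0.685, 0.728, -0.001]
wrist_force: [-0.1, -0.1, -1.0]
opening: 0.0384
grasp_force: 25.2
```

```bash
python3 -c "
from h import *
delta([.4685,-.1555,.16],None)"
```

```text
t 21.8 tcp [ 0.4669 -0.1125  0.1858] yaw 3.45 tilt [-3.5e-03  8.0e-04 -1.0e+00] open 0.0384 grip 25.2 F [-0.1 -0.1 -1. ] q6 -0.45 -> move [-0.0431 -0.0009  0.0257] turn 0
```

Request:
creep_tool:
  moves: [-0.02, -0.001, 0.01, 0, -0.043, -0.001, 0.025, 0, -0.043, -0.001, 0.035, 0, -0.043, -0.001, 0.035, 0, -0.043, -0.001, 0.035, 0]

```text
time: 22.22
tool_pos: [0.4688, -0.1521, 0.1507]
eef_rot: [-0.002, 0.685, 0.729, -0.0]
wrist_force: [-0.7, -0.0, -0.1]
opening: 0.0384
grasp_force: 25.2
```

Run:
```python
from h import *
delta([.4685,-.1555,.137],None)
s=imaging.capture("scene")
cv2.imwrite("pics/place.png",cv2.resize(s["image"][185:255,315:390],None,fx=7,fy=7,interpolation=cv2.INTER_CUBIC))
```

```text
t 22.22 tcp [ 0.4688 -0.1521  0.1507] yaw 3.55 tilt [-0.0041  0.0025 -1.    ] open 0.0384 grip 25.2 F [-0.7 -0.  -0.1] q6 -0.53 -> move [-0.0035 -0.0005  0.0137] turn 0
```

View pics/place.png

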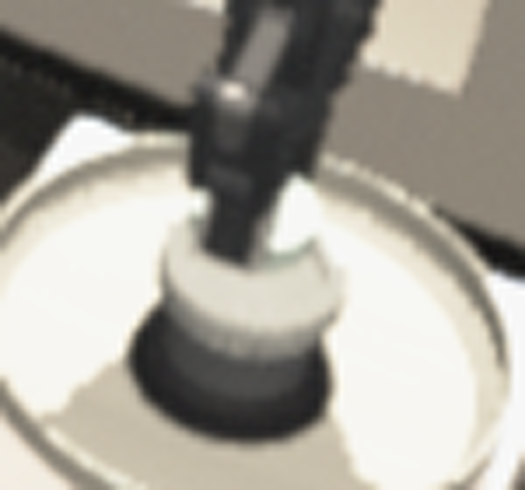

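The blank hangs just above the chuck, with its green edge at (290,250) in the crop and the plate centred at (255,275). That was my eleventh picture, one over the limit of ten (I miscounted), so from here I'll work from numbers only.

Request:
creep_tool:
  moves: [-0.001, 0, 0.004, 0, -0.001, 0, 0.006, 0, -0.001, 0, 0.006, 0, -0.001, 0, 0.006, 0]
  only: "pos|force"

```text
tool_pos: [0.4704, -0.1537, 0.1471]
wrist_force: [-0.3, -0.4, -0.2]
grasp_force: 25.2
```

```bash
python3 -c "
from h import *
delta([.4685,-.1555,.1395],None)"
```

```text
t 22.6 tcp [ 0.4704 -0.1537  0.1471] yaw 3.6 tilt [ 3.e-04 -1.e-04 -1.e+00] open 0.0387 grip 25.2 F [-0.3 -0.4 -0.2] q6 -0.53 -> move [-0.0017 -0.0021  0.0076] turn 0
```

Request:
creep_tool:
  moves: [-0.0017, -0.002, 0.003, 0, -0.0017, -0.002, 0.006, 0, -0.0017, -0.002, 0.006, 0, -0.0017, -0.002, 0.006, 0]
  only: "pos|force"

```text
tool_pos: [0.4682, -0.1559, 0.1406]
wrist_force: [0.2, 0.7, -0.9]
grasp_force: 25.2
```

Request:
creep_tool:
  moves: [0, 0, 0.001, 0, 0, 0, 0.0015, 0, 0, 0, 0.0015, 0]
  only: "pos|force"

```text
tool_pos: [0.4684, -0.156, 0.1393]
wrist_force: [0.1, -0.8, 0.6]
grasp_force: 25.2
```

Request:
creep_tool:
  moves: [0, 0, 0.001, 0, 0, 0, 0.0015, 0, 0, 0, 0.0015, 0]
  only: "pos|force"

```text
tool_pos: [0.4684, -0.1559, 0.1378]
wrist_force: [1.5, -0.1, 0.2]
grasp_force: 25.2
```

Request:
creep_tool:
  moves: [0, 0, 0.0005, 0, 0, 0, 0.001, 0, 0, 0, 0.001, 0]
  only: "pos|force"

```text
tool_pos: [0.4683, -0.156, 0.1368]
wrist_force: [-0.5, -0.2, -0.0]
grasp_force: 25.2
```

Request:
creep_tool:
  moves: [0, 0, 0.0005, 0, 0, 0, 0.001, 0, 0, 0, 0.001, 0]
  only: "pos|force"

```text
tool_pos: [0.4683, -0.1559, 0.1358]
wrist_force: [-0.1, 0.0, -0.3]
grasp_force: 25.2
```

Request:
creep_tool:
  moves: [0, 0, 0.0004, 0, 0, 0, 0.0007, 0, 0, 0, 0.0007, 0]
  only: "pos|force"

```text
tool_pos: [0.4684, -0.156, 0.1352]
wrist_force: [0.5, -1.2, 0.3]
grasp_force: 25.2
```

Request:
creep_tool:
  moves: [0, 0, 0.0004, 0, 0, 0, 0.0006, 0, 0, 0, 0.0006, 0]
  only: "pos|force"

```text
tool_pos: [0.4685, -0.156, 0.1351]
wrist_force: [-2.9, 1.2, 2.9]
grasp_force: 25.5
```

Contact at 0.1351, where I predicted the recess floor. I'll release, retreat and measure.

Request:
creep_tool:
  moves: [0, 0, -0.0003, 0, 0, 0, -0.0003, 0, 0, 0, -0.0003, 0, 0, 0, -0.0003, 0]
  finger_gap: 0.055

```text
time: 24.77
tool_pos: [0.4684, -0.156, 0.1347]
eef_rot: [-0.0, 0.685, 0.729, -0.0]
wrist_force: [-1.2, -0.9, -0.1]
opening: 0.0551
grasp_force: 0.0
```

Request:
creep_tool:
  moves: [0, 0, -0.01, 0, 0, 0, -0.04, 0, 0, 0, -0.08, 0, 0, 0, -0.1, 0, 0.04, 0, -0.1, 0, 0.08, 0, -0.1, 0, 0.12, 0, -0.1, 0, 0.16, 0, -0.1, 0, 0.2, 0, -0.1, 0, 0.24, 0, -0.1, 0, 0.24, 0, -0.1, 0, 0.24, 0, -0.1, 0]

```text
time: 25.77
tool_pos: [0.4533, 0.0853, 0.2357]
eef_rot: [0.0, 0.683, 0.73, 0.0]
wrist_force: [0.2, -0.1, 0.3]
opening: 0.055
grasp_force: 0.0
```

Run:
```python
from h import *
for n,r,z0 in(("top",(180,212,345,382),.131),("scene",(200,245,325,375),.131)):
    c=imaging.capture(n);im=c["image"].astype(int);b=im[r[0]:r[1],r[2]:r[3]]
    old=np.load(n+"3.npz")["image"].astype(int)[r[0]:r[1],r[2]:r[3]]
    d=np.abs(b-old).sum(2);m=(d>20).astype(np.uint8)
    k=max(cv2.findContours(m,0,1)[0],key=cv2.contourArea);e=cv2.fitEllipse(cv2.convexHull(k))
    cen=(e[0][0]+r[2],e[0][1]+r[0]);print(n,"changed",np.round(cen,1),np.round(e[1],1),cv2.contourArea(k),np.round(onz(c,cen,z0),4))
    P=np.array([[.4685,-.1555,.131],[.4685,-.1555,.12]]);print("expect",np.round(proj(c,P),1))
    print("\n".join("".join("#" if v>60 else "+" if v>20 else "." for v in row) for row in d))
```

```text
top changed [363.  194.3] [20.2 20.8] 262.5 [ 0.4683 -0.1524  0.131 ]
expect [[364.5 194.3]
 [363.1 195.1]]
.....................................
.....................................
.....................................
.....................................
.................+++.................
...............++..###+..............
....................++##+............
...........#+..++++...++#+...........
..........+#++++++++++...#...........
..........##+++++++++++..+#..........
.........##++++++++++++++.##.........
........+##++++++++++++++..#.........
........+#++++++++++++++++.#.........
........##+++++++..+++++++.#+........
........##++++++.##..+++++.+#........
........###+++++.##.++++++.+#........
........+##+++++.++.++++++.++........
.........##+++++++..+++.++.++........
.........###++++++
[... 2217 characters left out ...]
.....................................
..................................................
..................................................
..................................................
..................................................
..................................................
..................................................
..................................................
..................................................
..................................................
..................................................
..................................................
..................................................
..................................................
```

The changed region is round and concentric with the recess in both views, and contact came at floor height, so the blank is seated. Handing in.

Request:
creep_tool:
  moves: [0, 0, 0, 0, 0, 0, 0, 0, 0, 0, 0, 0]
  lines: "1,2"

```text
time: 26.12
tool_pos: [0.4538, 0.0824, 0.2349]
```

```bash
python3 -c "
from rig import ctrl, imaging
print(ctrl.sign_off())"
```

```text
the job is handed in; nothing more can be done
None
```

The job is handed in at about 26 s, but no verdict came back: by contact heights and camera checks the fitting chuck is home on the dogs, the blank lies in its recess, and the other chuck was left in the rack; I viewed 11 pictures, one over the limit of 10.

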